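# Slide the backup power pack home in its dock

## Robot

A 6-joint arm with a two-finger parallel gripper is mounted at the origin on the work surface. World frame = base frame: x ahead of the robot, y to its left, z up, the work surface at z = 0. Lengths are in m, angles in rad, forces in N, time in s.
With the tool pointing down it reaches from about 0.35 to 0.85 m from the base axis. Payload 8.1 kg.
Tool frame: the origin (TCP) lies midway between the tips of the shut fingers; the grasp point (between the pads) lies 19 mm behind it (robot.grip_point_offset is the distance from the TCP to the grasp point, in m); z points along the fingers, y is the line along which they close (so a half turn about z gives the same grasp; the last joint's range is limited). The gripper opens to 93 mm and grips with 3 to 60 N. Pads are 15 mm wide; open, the fingers measure 128 mm over their backs; the gripper's body (75 mm by 188 mm) begins 65 mm behind the grasp point.
Start: joints at [1.237, 0.13, 1.488, -0, 1.523, -0.085], TCP at [0.148, 0.582, 0.219] pointing down, gripper open.
Joint ranges: [-2.96, 2.96], [-0.89, 2.26], [0.02, 2.5], [-1.34, 4.48], [0, 2.73], [-2.66, 2.66]. Speed limits (rad/s): [2.39, 2.39, 2.79, 3.14, 3.14, 3.14].

## Interface

Orientations are given as a rotation vector (axis times angle).
In Python, from plant import robot, read_camera, job gives the robot as it stands.
- The arm moves only by the shell command python3 -m inch 'ROWS' [FORCE]. ROWS is JSON, one flat list of numbers, 5 for each row, row after row: the shift along the world's x, y, z in mm, then the turn about the world's z in degrees, then the opening in per cent of the stroke, from 0 (shut) to 100 (fully open). In form: [dx, dy, dz, yaw, hand, dx, dy, dz, yaw, hand, ...]. A call has 1 to 10 rows; each row is the pose to reach, as a shift and turn from the pose commanded when the call began; what a row does not reach only later rows make up. A row lasts 1/12 s, in which the tool goes at most 41.7 mm and 7.16 degrees, less where a joint would pass 70% of its speed; a pose out of reach is approached as far as the arm can. A call with a gripper value outside its range is refused whole. The fingers move at their own pace and stop on an object; FORCE is the grip in N (left out, the last holds). Time passes only in rows, so rows that repeat a pose let the fingers close. It gives the time, the measured TCP pose, the force, the opening and the grip force at its end, in the units of the state.
- robot.read_state(): the state, without advancing time (a new reading comes with each control period).
- read_camera(name): name is "scene" or "side" or "wrist"; returns a dict with "image" (420x560x3 uint8, blue, green, red), "K" (3x3 intrinsics, pixels), "extrinsics" (4x4, takes a point from world to camera coordinates); the wrist camera has in their place "mount" (4x4, takes a point from camera to tool coordinates, whose origin is the TCP and whose axes are the flange's). Camera axes: x right, y down, z forward; pixel columns grow to the right and rows downward; lengths in m; the calibration is good to about 2 mm. A picture is of the moment at which its call begins: read the wrist's pose just before it. There is no depth.
- job.close_job(): hands the job in; it is judged then, once.
The state is a dict: "t": time; "q": joint angles; "dq": joint speeds; "joint_torque": joint torques, N m; "tool_pos": TCP position; "orientation": TCP orientation; "force": force on the tool from outside, world axes, zero at the start; "wrist_torque": the same for the moment, N m; "opening": finger opening in m; "gripper_force": force on a finger pad.
Only numpy, scipy, OpenCV 4.12 (cv2) and the standard library are available. Lean on these libraries where they do the work, as an engineer would, in place of code of your own. Each camera call takes 0.05 s, during which the arm holds its last target. There are 200 camera calls.

## Task

Push the tall power pack along the bench into the open dock in front of it until it stands fully home, squarely against the back stop; push it by its low base only, so that it slides upright and does not tip: never lift it or touch the tall case or its handle. Only once it is home, press the dock's round button all the way down and let it come up again. Leave the other things on the bench where they stand.

Things in the scene. Friction and masses are not known exactly. Their poses are not given: they have to be found in the camera images.
- pack: The power pack: a tall grey case on a bare steel sledge base 90 mm deep (x) x 110 wide (y) x 40 tall; 0.7 to 1 kg in all, loose on the bench (friction about 0.5 to 0.7). It starts between robot and dock, 120 to 160 mm short of home, up to 25 mm sideways and 0.25 rad askew to the dock. Origin: centre of the base's underside; z up, x points roughly into the dock.
- push_face (a point): Point on the base's flat upright -x face (the one to push, towards the robot), at mid-width, 20 mm above the bench, 45 mm from the pack's origin; its x points into the pack. The case's face stands 32 mm farther in, so a gripper pointing straight down may bump the case with its wider  lean it, fingertips ahead.
- case: The pack's tall case with a carrying handle on top; fixed to the base, not to be touched: pushed there the pack can tip. Case 55 mm deep, 104 mm wide, top 190 mm above the bench; handle a 12 mm black bar along y, 222 mm above the bench, 80 mm long. Origin: centre of the case's underside, 40 mm above the bench and 14.5 mm farther in (+x) than the pack's origin.
- dock: The dock: an aluminium U fixed to the bench, open towards the robot, no floor (the pack slides on the bench). Origin on the bench, where the centre of the pack's underside is when home; x points into the dock, z up. A solid grey block 30 mm tall at its left (x -22 to 38 mm, y 77 to 160 mm) carries the button.
- dock_stop (a point): Middle of the face of the dock's back stop, 30 mm above the bench, at x = +45 mm in the dock's frame; the stop is a wall 60 mm tall, 154 mm wide and 12 mm thick.
- dock_mouth (a point): Middle of the dock's mouth on the bench, at x = -32 mm in the dock's frame. Side rails 30 mm tall, 12 mm thick, inner faces at y = -65 and +65 mm (10 mm free each side of the pack), run from x = -12 mm to the stop; in front they flare outwards by 35 degrees to x = -32 mm. At home the pack's pushed face stands just outside the mouth.
- button_top (a point): Centre of the top of the round white button (32 mm across) on the block at the dock's left, at x = 8, y = 130 mm in the dock's frame and 48 mm above the bench when up; a 44 mm wide black collar reaches 42 mm above the bench. It is pressed straight down.
- button (a joint): Travel of the button: 0 up, 0.006 m fully down; a spring of about 1.5 N at the start and 5 N fully down returns it.
- reagent: Bystander: amber jar, 48 mm across, 100 mm tall, to the right of the pack's lane. Origin: centre of its underside.
- beaker: Bystander: glass beaker, 56 mm across, 75 mm tall, to the left of the lane. Origin: centre of its underside.
- crucible: Bystander: small white crucible, 36 mm across, 28 mm tall, right of the dock. Origin: centre of its underside.
- brick: Bystander: low white charger brick, 60 x 100 x 40 mm, behind the dock. Origin: centre of its underside.
- weight: Bystander: steel balance weight with a knob, 38 mm across, 60 mm tall, behind and left of the dock. Origin: centre of its underside.
- spanner: Bystander: spanner 160 mm long, lying flat far to the right. Origin: its middle, on the bench.
- driver: Bystander: screwdriver 180 mm long, lying flat far to the left. Origin: its middle, on the bench.
There are look-alikes about, which are no part of the job. Several things have the shape of the pack; the one meant has the colours described above.

How it is judged:
On the way, in this order (a step that is already met when the one before it is completed fails the run):
1. the pack stands upright, fully home in the dock (x of pack in the frame of dock between -0.006 and 0.005 m and y of pack in the frame of dock between -0.015 and 0.015 m and angle between the x axis of pack and the x axis of dock, either way round below 0.09 rad and angle between pack's own z axis and vertical below 0.04 rad and height (world z) of pack below 0.004 m), for 0.2 s.
2. the button is pressed down with the pack home (all of step 1 and value of joint button above 0.0045 m), for 0.05 s.
At the end, for the whole second after the job is handed in: The pack stands upright and still in the dock, its underside's centre from 6 mm short of to 5 mm beyond home, within 15 mm of the dock's centre line, square to the dock within 0.09 rad, and the button, after being pressed at least 4.5 mm with the pack home, is up again (within 2 mm) (all of step 1 and value of joint button below 0.002 m and linear speed of pack below 0.01 m/s); the robot touches nothing.
It fails at once if the pack tips by more than 0.12 rad (angle between pack's own z axis and vertical above 0.12 rad).
It fails at once if the pack is lifted by more than 10 mm (height (world z) of pack above 0.01 m).
It fails at once if the pack's case or handle is pushed or gripped (contact force between any of the fingers, the arm and case above 2 N).
It fails at once if the button is pressed before the pack is home (value of joint button above 0.0045 m and x of pack in the frame of dock below -0.012 m).
It fails at once if a bystander is moved by more than 20 mm (distance of any of reagent, beaker, crucible, brick, weight, spanner, driver from where it was at the start of the episode above 0.02 m).
It also fails if it takes over 61 s, if anything falls off the work surface, if the arm or the gripper's body presses on something with over 40 N, if the wrist force passes 120 N, or if a joint passes its speed limit or range.

## Working session

There is one attempt and no reset: what is moved stays moved. The work goes in short steps, Python scripts to look and compute and a shell command to move; the robot and the scene stay as the last step left them, time stands still between calls to the robot, and variables do not carry over. Pictures are saved under pics/ and viewed, at most 10 in all, crops included, and the job is handed in when it is done.

```bash
mkdir -p pics; ls; python3 - <<'E'
from plant import robot, read_camera
import cv2
s=robot.read_state();print(s)
for n in("scene","side"):
    c=read_camera(n);cv2.imwrite(f"pics/{n}0.png",c["image"]);print(n,c["K"],c["extrinsics"])
c=read_camera("wrist");print(c["mount"])
E
```

```text
pics
{'t': 0.0, 'q': array([ 1.23659094e+00,  1.31167961e-01,  1.48927107e+00,  1.59673600e-06,
        1.52299225e+00, -8.53922617e-02]), 'dq': array([ 1.12179465e-03,  7.74002314e-04, -1.23290369e-03,  2.32889138e-03,
        8.63618263e-05, -2.54317242e-03]), 'joint_torque': array([ 9.49876230e-04, -5.59858990e+01, -4.91743541e+01,  7.70156574e-02,
        3.56639957e-02, -7.95817556e-06]), 'tool_pos': array([0.14753906, 0.58099294, 0.2175879 ]), 'orientation': array([-3.89779627e-01, -3.11693001e+00,  2.82390167e-03]), 'force': array([ 0.30966969, -0.21882583, -0.18794965]), 'wrist_torque': array([-0.00127822, -0.0201733 , -0.0160037 ]), 'gripper_force': 0.0, 'opening': 0.0930137345461799}
scene [[492.15058306   0.         274.73752982]
 [  0.         492.15058306 203.35293714]
 [  0.           0.           1.        ]] [[ 0.58779914  0.80882446 -0.01718033 -0.32574051]
 [ 0.48509458 -0.36937023 -0.79262152 -0.22350183]
 [-0.64743758  0.45756817 -0.60947187  1.70443921]
 [ 0.          0.          0.          1.        ]]
side [[483.09498915   0.         280.70724584]
 [  0.         483.09498915 204.81852171]
 [  0.           0.           1.        ]] [[ 0.76404599 -0.64513886  0.00543797 -0.42371784]
 [-0.46183062 -0.55279849 -0.69363269  0.29510275]
 [ 0.45049551  0.52745586 -0.72030835  1.03206946]
 [ 0.          0.          0.          1.        ]]
[[ 4.23949984e-04 -9.69823717e-01 -2.43806845e-01  6.80880369e-02]
 [ 9.99999904e-01  4.38608992e-04 -5.83847528e-06 -3.49877034e-04]
 [ 1.12598166e-04 -2.43806819e-01  9.69823810e-01 -1.65928538e-01]
 [ 0.00000000e+00  0.00000000e+00  0.00000000e+00  1.00000000e+00]]
```

View pics/scene0.png

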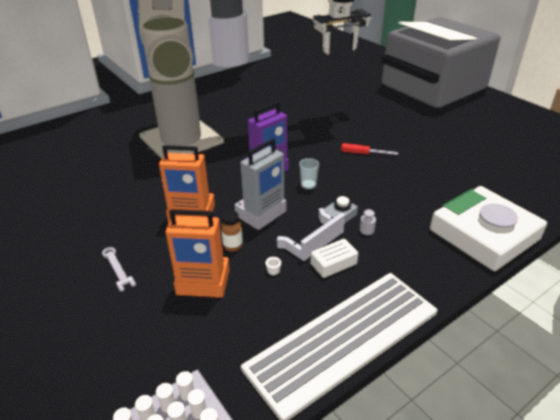

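View pics/side0.png

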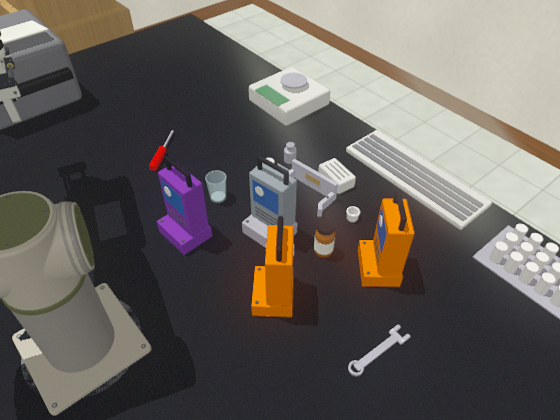

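The grey pack's base is at about (262,208) in scene and (268,228) in side. The dock is at (320,235) with its button at (343,203) in scene. Two orange and one purple look-alike stand around, one orange pack partly hiding the grey base in the side view. I'll crop closer.

```bash
cat > h.py <<'E'
import numpy as np, cv2
from plant import robot, read_camera
from scipy.spatial.transform import Rotation as R
def cam(n):
    s=robot.read_state(); c=read_camera(n)
    if n=="wrist":
        T=np.eye(4);T[:3,:3]=R.from_rotvec(s["orientation"]).as_matrix();T[:3,3]=s["tool_pos"]
        c["extrinsics"]=np.linalg.inv(T@c["mount"])
    return c
def ray(c,u,v,z):
    E=c["extrinsics"];d=E[:3,:3].T@np.linalg.inv(c["K"])@[u,v,1];o=-E[:3,:3].T@E[:3,3]
    return (o+d*(z-o[2])/d[2])
def proj(c,p):
    E=c["extrinsics"];q=c["K"]@(E[:3,:3]@np.array(p)+E[:3,3]);return q[:2]/q[2]
E
python3 - <<'E'
from h import *
a=cv2.imread("pics/scene0.png")[130:280,215:415]; b=cv2.imread("pics/side0.png")[140:290,220:370]
cv2.imwrite("pics/sc1.png",cv2.resize(a,None,fx=4,fy=4,interpolation=cv2.INTER_CUBIC))
cv2.imwrite("pics/si1.png",cv2.resize(b,None,fx=4,fy=4,interpolation=cv2.INTER_CUBIC))
E
```

```text
(no output)
```

View pics/sc1.png

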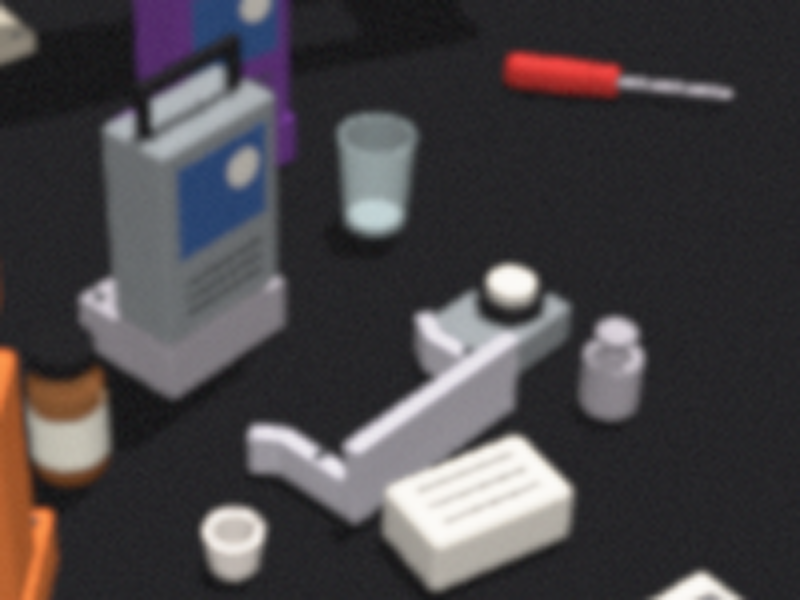

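View pics/si1.png

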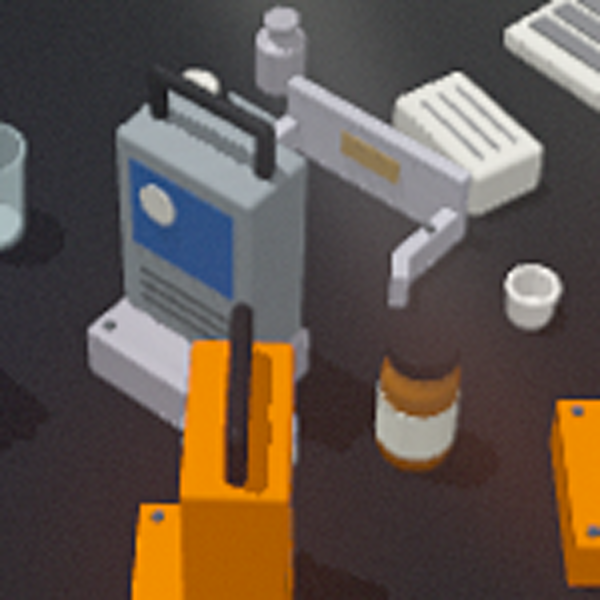

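Scene crop: pack base back-right bottom corner (172,398), back-left bottom (285,328), front-right top (80,300). Dock stop back-bottom corners are (358,522) and about (515,412), and button top is (512,278). The side crop shows stop top corners (290,80) and (468,180) and the pack's front base edge. The near orange pack stands right in front of the grey one.

```bash
python3 - <<'E'
from h import *
np.set_printoptions(precision=3,suppress=True)
S=cam("scene");D=cam("side")
def s(x,y,z,n): print("scene",n,ray(S,215+x/4-.4,130+y/4-.4,z))
def d(x,y,z,n): print("side",n,ray(D,220+x/4-.4,140+y/4-.4,z))
s(172,398,0,"pack BR bot");s(285,328,0,"pack BL bot");s(80,300,.04,"FR top");s(287,283,.04,"BL top");s(172,362,.04,"BR top")
s(358,524,0,"stop BR bot");s(518,410,0,"stop BL bot");s(512,272,.048,"button")
s(250,432,.03,"rail R end");s(418,320,.03,"rail L end");s(570,305,.03,"block back-left");
s(375,222,0,"beaker");s(68,470,0,"jar");s(235,560,0,"crucible");s(610,405,0,"weight")
d(92,325,.04,"pack FL top");d(92,368,0,"pack FL bot");d(125,298,.04,"BL?");d(305,330,.04,"BR top")
d(292,80,.06,"stop L top");d(470,182,.06,"stop R top");d(400,305,0,"rail R end bot");d(398,280,.03,"rail R end top")
d(182,432,0,"front bottom edge pt");d(182,392-8,.04,"front top edge")
for n,u,v in(("near orange base L top",137,508),("orange case",190,497)):d(u,v,.04,n)
d(213,340,.19,"near orange case top L back");d(185,495,.19,"top L front");d(290,500,.19,"top R front");d(290,345,.19,"top R back")
d(420,460,0,"jar");d(5,240,0,"beaker")
# purple, orange scene boxes
hsv=cv2.cvtColor(S["image"],cv2.COLOR_BGR2HSV)
m=cv2.inRange(hsv,(5,150,120),(20,255,255));
for c in cv2.findContours(m,0,2)[0]:
    if cv2.contourArea(c)>100:
        b=max(c[:,0],key=lambda p:p[1]);print("orange lowest",b,ray(S,*map(float,b),0),cv2.boundingRect(c))
m=cv2.inRange(hsv,(125,100,50),(155,255,255))
for c in cv2.findContours(m,0,2)[0]:
    if cv2.contourArea(c)>60:
        b=max(c[:,0],key=lambda p:p[1]);print("purple lowest",b,ray(S,*map(float,b),0),cv2.boundingRect(c))
st=robot.read_state();print(R.from_rotvec(st["orientation"]).as_matrix())
E
```

```text
scene pack BR bot [ 0.558 -0.059  0.   ]
scene pack BL bot [0.543 0.046 0.   ]
scene FR top [ 0.475 -0.076  0.04 ]
scene BL top [0.545 0.047 0.04 ]
scene BR top [ 0.567 -0.064  0.04 ]
scene stop BR bot [ 0.726 -0.035 -0.   ]
scene stop BL bot [0.706 0.116 0.   ]
scene button [0.636 0.17  0.048]
scene rail R end [ 0.644 -0.057  0.03 ]
scene rail L end [0.621 0.1   0.03 ]
scene block back-left [0.671 0.193 0.03 ]
scene beaker [0.482 0.176 0.   ]
scene jar [ 0.576 -0.152  0.   ]
scene crucible [ 0.706 -0.114  0.   ]
scene weight [0.739 0.168 0.   ]
side pack FL top [0.454 0.031 0.04 ]
side pack FL bot [0.452 0.031 0.   ]
side BL? [0.484 0.036 0.04 ]
side BR top [ 0.555 -0.059  0.04 ]
side stop L top [0.692 0.111 0.06 ]
side stop R top [ 0.714 -0.043  0.06 ]
side rail R end bot [ 0.643 -0.057  0.   ]
side rail R end top [ 0.637 -0.058  0.03 ]
side front bottom edge pt [ 0.463 -0.048  0.   ]
side front top edge [ 0.467 -0.044  0.04 ]
side near orange base L top [ 0.388 -0.1    0.04 ]
side orange case [ 0.416 -0.114  0.04 ]
side near orange case top L back [ 0.421 -0.131  0.19 ]
side top L front [ 0.346 -0.201  0.19 ]
side top R front [ 0.383 -0.236  0.19 ]
side top R back [ 0.449 -0.16   0.19 ]
side jar [ 0.562 -0.16  -0.   ]
side beaker [ 0.476  0.162 -0.   ]
orange lowest [210 296] [ 0.687 -0.28   0.   ] (159, 153, 70, 144)
purple lowest [285 171] [0.38  0.166 0.   ] (247, 108, 43, 64)
[[-0.969  0.246 -0.   ]
 [ 0.246  0.969 -0.001]
 [ 0.    -0.001 -1.   ]]
```

Measured in world (mm):

| Item | Position | Yaw |
|---|---|---|
| Dock origin | (659, 30) | +8° |
| Pack | (505, −15) | about +9° |

That puts the pack about −159 mm in x and −23 mm in y in the dock frame, which is consistent with the limits given. I'll go to a hover and look with the wrist camera.

```bash
python3 -m inch '[10,-20,35,2,100, 25,-55,70,5,100, 40,-92,100,8,100, 56,-130,120,11,100, 72,-168,120,14,100, 88,-206,120,17,100, 104,-244,120,20,100, 120,-282,120,23,100, 136,-320,120,23,100, 136,-320,120,23,100]' && python3 -m inch '[16,-38,0,0,100, 32,-76,0,0,100, 48,-114,0,0,100, 64,-152,0,0,100, 80,-190,0,0,100, 96,-228,0,0,100, 112,-264,0,0,75, 112,-264,0,0,75, 112,-264,0,0,75]'; python3 - <<'E'
from h import *
s=robot.read_state();print(s["t"],s["tool_pos"],R.from_rotvec(s["orientation"]).as_matrix()[:,0])
c=cam("wrist");cv2.imwrite("pics/w1.png",c["image"]);np.savez("w1.npz",K=c["K"],extrinsics=c["extrinsics"])
E
```

```text
t: 1.08
tool_pos: [0.2847, 0.2582, 0.339]
orientation: [-0.237, 3.131, -0.001]
force: [0.2, 0.3, 0.5]
opening: 0.0925
gripper_force: 0.0
t: 1.83
tool_pos: [0.3958, -0.0044, 0.3382]
orientation: [0.231, -3.132, -0.0]
force: [-0.5, 0.2, -0.0]
opening: 0.0777
gripper_force: 0.0
1.8333 [ 0.39581425 -0.00440453  0.33821042] [-0.98913336 -0.14701662  0.00114601]
```

View pics/w1.png

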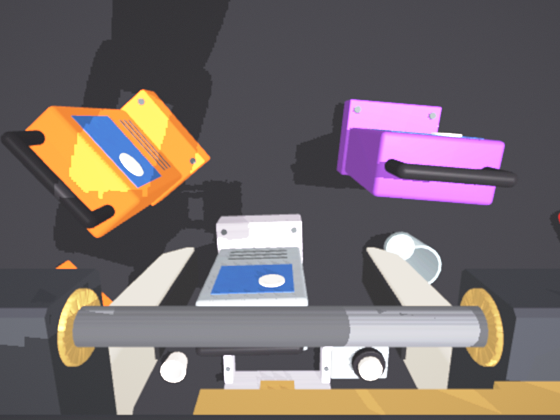

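The wrist view (image up = toward the robot) shows the pack's front base edge from about (218,217) to (301,214). The button is at (371,368) and the dock's rails are at x≈229 and 326. The near orange pack is clear on the left (right edge at 210,157).

```bash
python3 - <<'E'
from h import *
np.set_printoptions(precision=4,suppress=True)
c=dict(np.load("w1.npz"))
for n,u,v,z in(("FR",218,217,0),("FL",301,214,0),("FRtop",217,221,.04),("FLtop",302,218,.04),("button",371,369,.048),("orange r base top",210,157,.04),("orange case top",155,205,.19),("orange base top2",144,91,.04),("purple case top R",378,193,.19),("purple case R back low",494,203,.19),
 ("beaker",412,245,.0)): print(n,ray(c,u,v,z))
im=cv2.imread("pics/w1.png")[200:262,200:320]
g=cv2.cvtColor(im,cv2.COLOR_BGR2GRAY)
for u in(30,45,60,75): print(u+200,g[8:50:1,u])
print(g[25,0:120])
E
```

```text
FR [ 0.4714 -0.0794  0.    ]
FL [0.4503 0.0333 0.    ]
FRtop [ 0.4655 -0.075   0.04  ]
FLtop [0.4456 0.0316 0.04  ]
button [0.6439 0.1608 0.048 ]
orange r base top [ 0.386  -0.0922  0.04  ]
orange case top [ 0.415  -0.1093  0.19  ]
orange base top2 [ 0.3208 -0.1767  0.04  ]
purple case top R [0.3767 0.0769 0.19  ]
purple case R back low [0.3706 0.1766 0.19  ]
beaker [0.4717 0.1952 0.    ]
230 [ 56  57  56  56  57  55  57  97 163 201 201 200 197 198 204 221 234 237
 240 239 239 239 237 233 234 236 236 238 239 238 238 242 255 255 255 255
 255 255 255 255 228 180]
245 [ 78  78  78  78  78  76  83 144 205 217 214 206 201 202 217 231 236 240
 240 240 241 239 236 235 237 238 238 238 238 241 255 255 255 255 255 255
 255 255 255 255 210 170]
260 [ 79  78  77  78  78  76  97 163 215 218 217 217 215 221 254 255 255 255
 255 255 255 255 255 255 255 255 255 255 255 255 255 255 255 255 255 255
 255 255 255 255 197 176]
275 [ 77  78  78  77  76  81 132 194 216 216 216 213 214 235 255 255 255 255
 255 255 255 255 255 255 255 255 255 255 255 255 255 255 255 255 255 255
 255 255 255 247 191 174]
[ 56  57  55  56  56  55  57  56  56  56  56  56  55  54  54  85 191 233
 235 234 234 235 235 236 236 236 236 236 237 237 237 237 237 237 237 238
 238 238 238 239 239 239 239 239 239 240 239 244 255 255 255 255 255 255
 255 255 255 255 255 255 255 255 255 255 255 255 255 255 255 255 255 255
 255 255 255 255 255 255 255 255 255 255 255 255 255 255 255 255 255 255
 255 255 255 255 255 255 255 255 255 255 255 255 122  72  76  78  78  77
  77  77  78  78  77  78  79  78  78  78  77  77]
```

Refined: the pack's front-face middle is at (459, −23) mm with yaw about 10°. The button is at (644, 161) mm. I'll descend behind the base with a 9 mm standoff, shifted 12 mm left to clear the orange pack.

```bash
python3 -m inch '[23,-5,0,1,60, 45,-10,-5,1.5,60, 45,-10,-40,1.5,60, 45,-10,-75,1.5,60, 45,-10,-110,1.5,60, 45,-10,-140,1.5,60, 45,-10,-170,1.5,60, 45,-10,-200,1.5,60, 45,-10,-220,1.5,60, 45,-10,-220,1.5,60]' && python3 -m inch '[0,0,-25,0,60, 0,0,-50,0,60, 0,0,-75,0,60, 0,0,-95,0,60, 0,0,-103,0,60, 0,0,-103,0,60, 0,0,-103,0,60]'; python3 - <<'E'
from h import *
s=robot.read_state();print(s["t"],s["tool_pos"],R.from_rotvec(s["orientation"]).as_matrix()[:,0],s["force"],s["opening"])
c=cam("side");a=c["image"][140:290,200:400]
cv2.imwrite("pics/s2.png",cv2.resize(a,None,fx=4,fy=4,interpolation=cv2.INTER_CUBIC))
E
```

```text
t: 2.72
tool_pos: [0.4371, -0.0101, 0.114]
orientation: [0.284, -3.121, -0.003]
force: [-0.5, 0.5, -0.5]
opening: 0.056
gripper_force: 0.0
t: 3.3
tool_pos: [0.4415, -0.0119, 0.017]
orientation: [-0.282, 3.128, -0.0]
force: [0.2, -0.1, -0.0]
opening: 0.0557
gripper_force: 0.0
3.3 [ 0.44154297 -0.0119104   0.01701675] [-0.98385913 -0.17894189 -0.00100252] [ 0.19350671 -0.12975734 -0.00057734] 0.055744774686817364
```

View pics/s2.png

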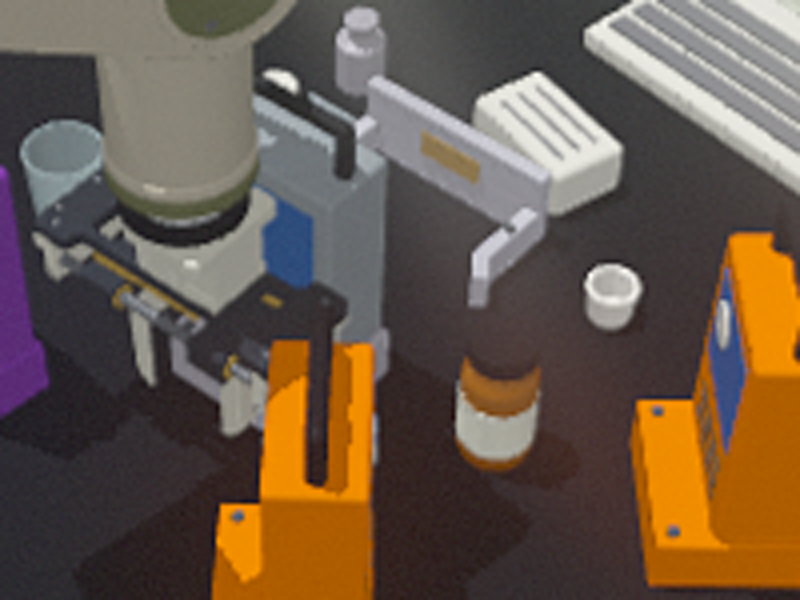

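The side view shows both fingers low behind the base's front face, the gripper body just clear of the case, and no contact. The clearance at the body is about 2 mm, so I'll check the plate corners (195,338), (345,300) and (42,238) in tool axes.

```bash
python3 - <<'E'
from h import *
np.set_printoptions(precision=4,suppress=True)
s=robot.read_state();M=R.from_rotvec(s["orientation"]).as_matrix();c=cam("side")
for z in(.11,.13,.15,.17,.19):
    print(z,[(1000*M.T@(ray(c,200+u/4-.4,140+v/4-.4,z)-s["tool_pos"]))[:2].round(0) for u,v in((195,338),(345,300),(42,238))])
for u,v in((222,430),(247,433),(265,410),(133,345),(150,385)):print(u,v,(1000*M.T@(ray(c,200+u/4-.4,140+v/4-.4,.02)-s["tool_pos"]))[:2])
print("base front L/R top in tool",[(1000*M.T@(ray(c,200+u/4-.4,140+v/4-.4,.04)-s["tool_pos"]))[:2] for u,v in((172,343),)])
cc=c["image"][170:260,205:305];cv2.imwrite("pics/s3.png",cv2.resize(cc,None,fx=6,fy=6,interpolation=cv2.INTER_CUBIC))
E
```

```text
0.11 [array([ 24., -23.]), array([-56., -71.]), array([ 23., 104.])]
0.13 [array([ 36., -35.]), array([-41., -82.]), array([35., 88.])]
0.15 [array([ 49., -48.]), array([-27., -93.]), array([48., 73.])]
0.17 [array([ 61., -60.]), array([ -12., -105.]), array([61., 57.])]
0.19 [array([ 74., -73.]), array([   2., -116.]), array([73., 41.])]
222 430 [ 12.446  -29.4636]
247 433 [  4.3727 -42.8558]
265 410 [-16.5746 -39.4255]
133 345 [-3.2351 60.7455]
150 385 [14.3114 29.4271]
base front L/R top in tool [array([-8.172 , 29.9059])]
```

View pics/s3.png

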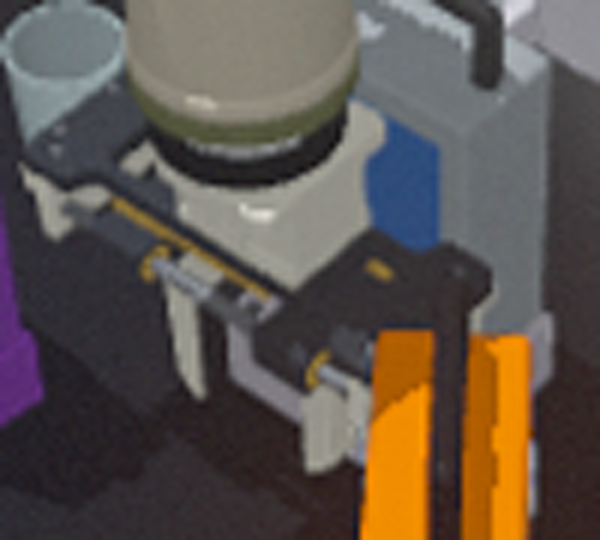

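The body measures ±37.5 mm about the TCP, as stated, so the geometry holds. I'll make slow contact and watch the force and moment.

```bash
python3 -m inch '[3,0.5,0,0,60, 6,1,0,0,60, 8,1.4,0,0,60, 10,1.8,0,0,60, 12,2.2,0,0,60, 14,3,0,0,60, 16,3.7,0,0,60, 18,4.4,0,0,60, 20,5.1,0,0,60, 22,5.8,0,0,60]'; python3 - <<'E'
from h import *
s=robot.read_state();print(s["tool_pos"],s["force"],s["wrist_torque"])
E
```

```text
t: 4.23
tool_pos: [0.4618, -0.0071, 0.0156]
orientation: [0.28, -3.126, 0.001]
force: [-6.6, -2.6, 5.0]
opening: 0.0559
gripper_force: 3.5
[ 0.46182195 -0.00706333  0.01556411] [-6.60655371 -2.60193851  4.96875959] [-0.45784405  1.08331883 -0.20023492]
```

Contact is at the fingertips: about 7 N with a moment arm of about 0.16 m below the wrist, so nothing is bearing on the case. I'll push on, leaning left.

```bash
python3 -m inch '[3.5,1.3,0,0,60, 7,2.6,0,0,60, 10.5,3.9,0,0,60, 14,5.2,0,0,60, 17.5,6.5,0,0,60, 21,7.8,0,0,60, 24.5,9.1,0,0,60, 28,10.4,0,0,60, 31.5,11.7,0,0,60, 35,13,0,0,60]'; python3 - <<'E'
from h import *
np.set_printoptions(precision=4,suppress=True)
s=robot.read_state();print(s["tool_pos"],s["force"],s["wrist_torque"],R.from_rotvec(s["orientation"]).as_matrix()[:,0])
c=cam("scene");cv2.imwrite("pics/s4.png",cv2.resize(c["image"][130:280,215:415],None,fx=4,fy=4,interpolation=cv2.INTER_CUBIC))
E
```

```text
t: 5.07
tool_pos: [0.4969, 0.0059, 0.0155]
orientation: [0.28, -3.126, 0.001]
force: [-6.9, -2.4, 4.8]
opening: 0.0555
gripper_force: 3.4
[0.4969 0.0059 0.0155] [-6.8988 -2.3825  4.7647] [-0.4497  0.9842 -0.164 ] [-0.9841 -0.1775  0.0027]
```

View pics/s4.png

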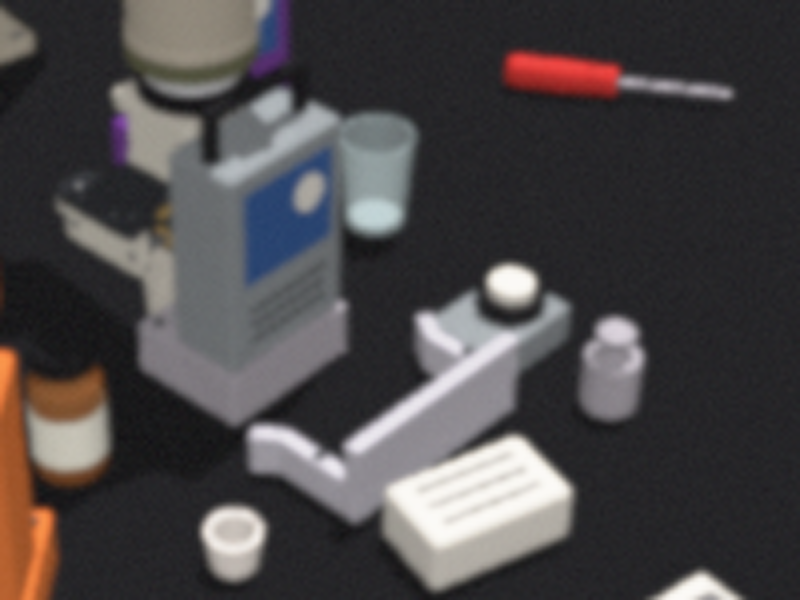

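The pack is upright and flush with the fingers. Its back-bottom corners are at about (234,424) and (345,353), heading for the dock mouth.

```bash
python3 - <<'E'
from h import *
np.set_printoptions(precision=4,suppress=True)
S=cam("scene")
f=lambda x,y,z=0: ray(S,215+x/4-.4,130+y/4-.4,z)[:2]
a,b=f(234,424),f(345,353);p,q=f(358,524),f(518,410)
print(a,b,p,q)
def pose(r,l,off):
    d=(l-r)/np.linalg.norm(l-r);x=np.array([d[1],-d[0]]);return (r+l)/2-off*x,np.arctan2(x[1],x[0]),np.linalg.norm(l-r)
P,D=pose(a,b,.045),pose(p,q,.057);print(P,D)
c,s=np.cos(D[1]),np.sin(D[1]);print(np.array([[c,s],[-s,c]])@(P[0]-D[0]))
E
```

```text
[ 0.604  -0.0415] [0.5903 0.0624] [ 0.7261 -0.0351] [0.7059 0.1163]
(array([0.5525, 0.0045]), np.float64(0.13113127974024305), np.float64(0.10479502445256644)) (array([0.6595, 0.0331]), np.float64(0.13256222031847517), np.float64(0.15278774940913428))
[-0.1099 -0.0141]
```

```bash
python3 -m inch '[3.5,1.3,0,0,60, 7,2.6,0,0,60, 10.5,3.9,0,-0.2,60, 14,5.2,0,-0.5,60, 17.5,6.4,0,-0.8,60, 21,7.6,0,-1.1,60, 24.5,8.8,0,-1.4,60, 28,10,0,-1.7,60, 31.5,11,0,-2,60, 35,12,0,-2.3,60]'; python3 -m inch '[3.5,0.9,0,0,60, 7,1.8,0,0,60, 10.5,2.7,0,0,60, 14,3.4,0,0,60, 17.5,4.1,0,0,60, 21,4.7,0,0,60, 24.5,5.3,0,0,60, 28,5.8,0,0,60]'; python3 - <<'E'
from h import *
np.set_printoptions(precision=4,suppress=True)
s=robot.read_state();print(s["tool_pos"],s["force"],s["wrist_torque"],R.from_rotvec(s["orientation"]).as_matrix()[:,0])
c=cam("scene");cv2.imwrite("pics/s5.png",cv2.resize(c["image"][130:280,215:415],None,fx=4,fy=4,interpolation=cv2.INTER_CUBIC))
E
```

```text
t: 6.0
tool_pos: [0.5318, 0.0183, 0.0153]
orientation: [0.217, -3.132, 0.0]
force: [-5.6, -1.6, 2.7]
opening: 0.0557
gripper_force: 2.9
t: 6.67
tool_pos: [0.5597, 0.024, 0.0153]
orientation: [0.217, -3.132, -0.0]
force: [-5.4, -0.9, 3.5]
opening: 0.0554
gripper_force: 3.0
[0.5597 0.024  0.0153] [-5.3736 -0.8676  3.4735] [-0.1909  0.9026 -0.137 ] [-0.9904 -0.1381  0.0025]
```

View pics/s5.png

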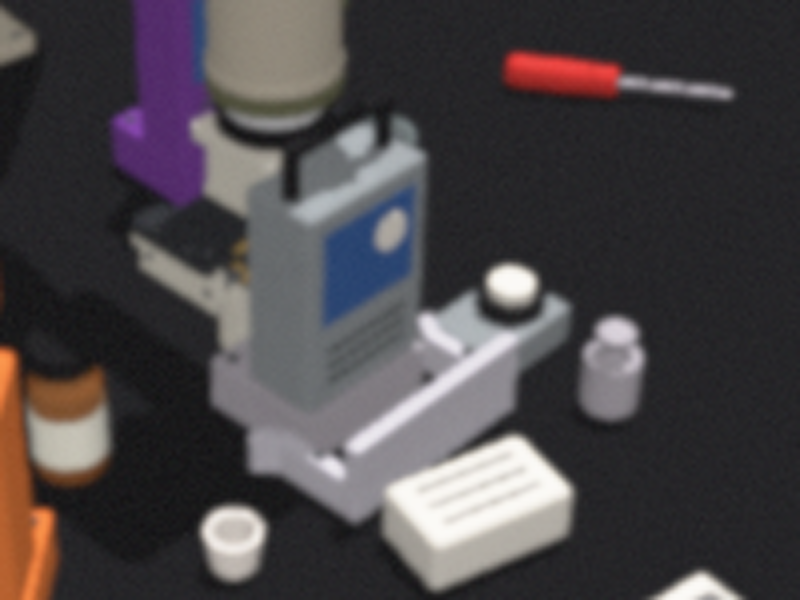

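The pack is inside the flares, and its base fits between the rails with the robot clear of everything. About 44 mm remains, so I'll push along the dock axis and creep the last part until the force rises.

```bash
python3 -m inch '[3.5,0.6,0,0,60, 7,1.2,0,0,60, 10.5,1.8,0,0,60, 14,2.4,0,0,60, 17.5,3,0,0,60, 21,3.5,0,0,60, 24.5,4,0,0,60, 28,4.4,0,0,60, 31,4.8,0,0,60, 34,5.2,0,0,60]'; python3 -m inch '[1.5,0.2,0,0,60, 3,0.4,0,0,60, 4,0.5,0,0,60, 5,0.6,0,0,60]';python3 -m inch '[1,0.1,0,0,60, 2,0.2,0,0,60]'
```

```text
t: 7.55
tool_pos: [0.5939, 0.0293, 0.0151]
orientation: [0.217, -3.132, -0.0]
force: [-5.0, -1.0, 0.2]
opening: 0.0559
gripper_force: 2.6
t: 7.88
tool_pos: [0.5994, 0.03, 0.0152]
orientation: [0.217, -3.133, -0.0]
force: [-2.9, -1.6, -1.8]
opening: 0.0556
gripper_force: 1.8
t: 8.05
tool_pos: [0.6015, 0.0302, 0.0153]
orientation: [0.218, -3.134, -0.0]
force: [-3.4, -0.7, -2.4]
opening: 0.0561
gripper_force: 1.7
```

```bash
for i in 1 2 3; do python3 -m inch '[1,0.13,0,0,60, 1.5,0.2,0,0,60]' | egrep 'tool|force:'; done
```

```text
tool_pos: [0.6018, 0.0301, 0.0153]
force: [-12.3, -2.4, 5.3]
gripper_force: 6.3
tool_pos: [0.6018, 0.0301, 0.0153]
force: [-21.0, -2.4, 11.5]
gripper_force: 10.6
tool_pos: [0.6018, 0.0302, 0.0153]
force: [-29.5, -3.9, 19.7]
gripper_force: 14.8
```

The pack is against the stop: the TCP halted at 601.8 mm while the force rose to 30 N. I'll back straight off, rise and verify.

```bash
python3 -m inch '[-4,-0.6,0,0,60, -10,-1.4,0,0,60, -20,-2.8,0,0,60, -35,-5,0,0,60, -55,-8,0,0,60, -75,-10,0,0,60, -75,-10,30,0,60, -75,-10,65,0,60, -75,-10,100,0,60]';python3 -m inch '[0,0,40,0,40, 0,0,80,0,20, 0,0,120,0,0, 0,0,160,0,0, 0,0,185,0,0, 0,0,185,0,0]'; python3 - <<'E'
from h import *
np.set_printoptions(precision=4,suppress=True)
s=robot.read_state();print(s["q"],s["tool_pos"])
c=cam("scene");cv2.imwrite("pics/s6.png",cv2.resize(c["image"][130:280,215:415],None,fx=4,fy=4,interpolation=cv2.INTER_CUBIC))
E
```

```text
t: 9.3
tool_pos: [0.5308, 0.0208, 0.1167]
orientation: [-0.218, 3.134, 0.0]
force: [0.2, -0.4, 0.1]
opening: 0.056
gripper_force: 0.0
t: 9.8
tool_pos: [0.5347, 0.0206, 0.3096]
orientation: [-0.217, 3.12, -0.003]
force: [0.7, -0.3, 0.9]
opening: 0.0205
gripper_force: 0.0
[-0.0573 -0.0805  1.5387  0.0001  1.6687 -1.767 ] [0.5347 0.0206 0.3096]
```

View pics/s6.png

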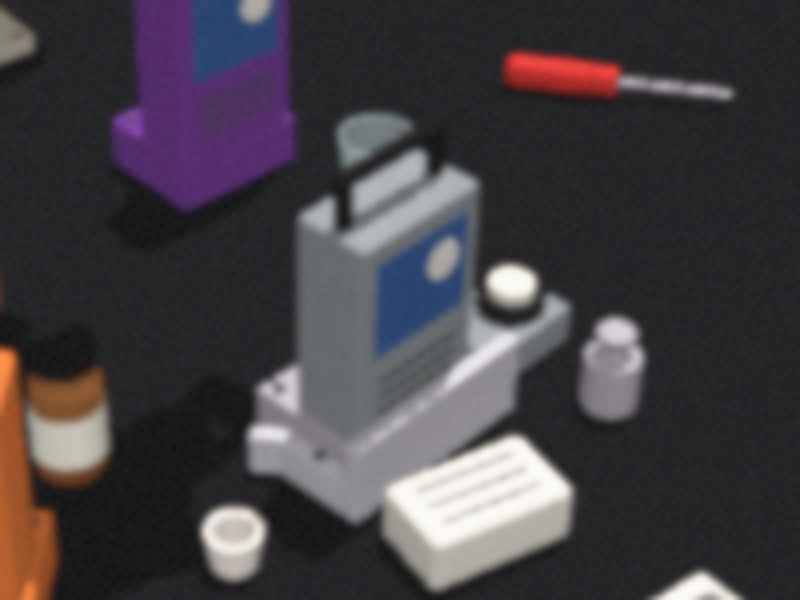

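The pack is home, square and upright between the rails. The button is visible at (512,285) and nothing else has moved. I'll refine the button position from its white top while turning the gripper to keep its body off the case.

```bash
python3 -m inch '[5,15,0,-7,0, 18,34,0,-14,0, 31,53,0,-21,0, 44,72,0,-28,0, 57,91,0,-35,0, 70,110,0,-42,0, 83,128,0,-49,0, 96,141,0,-56,0, 111,141,0,-63,0, 111,141,0,-70,0]'; python3 -m inch '[0,0,0,-7,0, 0,0,0,-14,0, 0,0,0,-20,0, 0,0,0,-20,0]'; python3 - <<'E'
from h import *
np.set_printoptions(precision=4,suppress=True)
s=robot.read_state();print(s["q"],s["tool_pos"],R.from_rotvec(s["orientation"]).as_matrix()[:,0])
g=cv2.cvtColor(cv2.imread("pics/scene0.png"),cv2.COLOR_BGR2GRAY)[190:220,325:365]
# top disc: brightest blob
n,l,st,ce=cv2.connectedComponentsWithStats((g>215).astype(np.uint8))
c=cam("scene")
for i in range(1,n): print(st[i],ce[i],ray(c,ce[i][0]+325,ce[i][1]+190,.048))
w=cam("wrist")
print(proj(w,[.646,.162,.048]));cv2.imwrite("pics/w7.png",w["image"]);np.savez("w7.npz",K=w["K"],extrinsics=w["extrinsics"])
E
```

```text
t: 10.68
tool_pos: [0.6435, 0.1626, 0.2981]
orientation: [-1.625, -2.687, 0.001]
force: [0.6, -0.4, -0.4]
opening: 0.0
gripper_force: 0.0
t: 11.02
tool_pos: [0.6422, 0.1618, 0.2991]
orientation: [-2.068, -2.364, 0.001]
force: [-0.1, 0.4, -0.3]
opening: 0.0007
gripper_force: 0.0
[0.1694 0.285  1.1672 0.0001 1.6902 0.0356] [0.6422 0.1618 0.2991] [-0.1334  0.9911  0.0001]
[13  7 10  7 58] [17.6379 10.0862] [0.6447 0.1625 0.048 ]
[ 0 23  5  5 13] [ 1.8462 25.3077] [0.6686 0.0856 0.048 ]
[ 8 24 10  6 27] [12.8148 26.5926] [0.6897 0.1048 0.048 ]
[284.6258 180.5373]
```

View pics/w7.png

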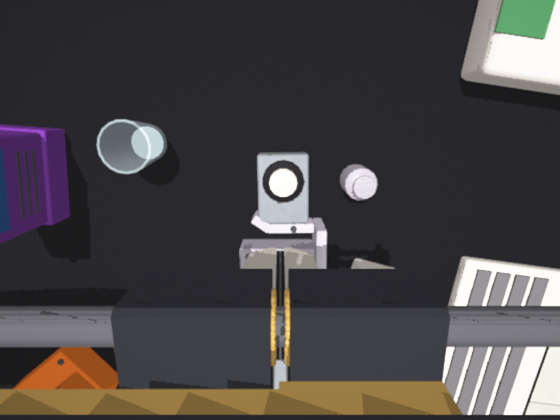

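The wrist view shows the button at (283,182), within 2 mm of the prediction. The weight and beaker are clear of the gripper's path. Descending.

```bash
python3 -m inch '[3,-0.5,-35,0,0, 3,-0.5,-70,0,0, 3,-0.5,-105,0,0, 3,-0.5,-140,0,0, 3,-0.5,-170,0,0, 3,-0.5,-200,0,0, 3,-0.5,-225,0,0, 3,-0.5,-237,0,0, 3,-0.5,-243,0,0, 3,-0.5,-243,0,0]'; python3 -m inch '[0,0,-3,0,0, 0,0,-6,0,0, 0,0,-9,0,0, 0,0,-11,0,0]'
```

```text
t: 11.95
tool_pos: [0.6444, 0.1611, 0.0564]
orientation: [-2.06, -2.371, 0.002]
force: [0.3, 0.2, 0.2]
opening: 0.0004
gripper_force: 0.0
t: 12.28
tool_pos: [0.6469, 0.1615, 0.0483]
orientation: [2.06, 2.368, 0.005]
force: [1.9, 1.0, 3.2]
opening: 0.0003
gripper_force: 1.8
```

```bash
for i in 1 2 3 4; do python3 -m inch '[0,0,-1,0,0, 0,0,-2,0,0]' | egrep 'tool|force:'; done
```

```text
tool_pos: [0.6468, 0.1615, 0.0462]
force: [2.7, 0.6, 12.4]
gripper_force: 6.0
tool_pos: [0.6469, 0.1615, 0.046]
force: [-5.6, -0.3, 24.4]
gripper_force: 11.9
tool_pos: [0.6471, 0.1616, 0.0458]
force: [-13.9, -2.4, 35.3]
gripper_force: 17.8
tool_pos: [0.6472, 0.1616, 0.0455]
force: [-19.4, -4.0, 47.9]
gripper_force: 23.8
```

```bash
for i in 1 2 3 4 5 6 7; do python3 -m inch '[0,0,2,0,0, 0,0,2,0,0]' | egrep 'tool|force: \['; done
```

```text
tool_pos: [0.6471, 0.1616, 0.0459]
force: [-11.4, -3.0, 30.2]
tool_pos: [0.6469, 0.1615, 0.0461]
force: [-4.1, -0.5, 18.7]
tool_pos: [0.6468, 0.1615, 0.0467]
force: [3.8, 0.3, 4.8]
tool_pos: [0.6461, 0.1613, 0.0478]
force: [3.1, -0.9, 3.8]
tool_pos: [0.6453, 0.1612, 0.0489]
force: [2.6, 0.3, 3.9]
tool_pos: [0.6447, 0.1612, 0.0505]
force: [0.1, -0.3, 1.8]
tool_pos: [0.6446, 0.1611, 0.0523]
force: [-0.3, -0.4, 1.7]
```

The spring force runs from about 5 N at 46.3 mm to about 1.6 N at 52.3 mm, which is the full 6 mm travel. The button was fully pressed, so I'll retreat and check.

```bash
python3 -m inch '[0,0,5,0,0, 0,0,20,0,0, 0,0,50,0,0, 0,0,85,0,0, 0,0,120,0,0, 0,0,160,0,0, 0,0,200,0,0, 0,0,230,0,0, 0,0,230,0,0, 0,0,230,0,0]'; python3 - <<'E'
from h import *
c=cam("scene");a=c["image"].astype(int);b=cv2.imread("pics/s6.png")
w=cam("wrist");b=np.load("w7.npz");i=cv2.imread("pics/w7.png")
n=cv2.resize(c["image"][130:280,215:415],None,fx=4,fy=4,interpolation=cv2.INTER_CUBIC);o=cv2.imread("pics/s6.png")
d=cv2.absdiff(n,o).max(2);
for nm,(x0,y0,x1,y1) in dict(pack_base=(250,360,520,525),case=(300,260,460,420),button=(480,260,545,320),weight=(575,315,645,420),crucible=(200,500,270,580),brick=(380,430,575,590),jar=(20,330,115,490)).items(): print(nm,d[y0:y1,x0:x1].mean().round(1),np.percentile(d[y0:y1,x0:x1],98))
s=robot.read_state();print(s["t"],s["tool_pos"],s["force"])
E
```

```text
t: 14.95
tool_pos: [0.6464, 0.1615, 0.2872]
orientation: [2.059, 2.367, 0.008]
force: [0.3, -0.3, -0.6]
opening: 0.0002
gripper_force: 0.0
pack_base 16.7 90.0
case 2.9 22.0
button 1.6 4.0
weight 1.7 4.0
crucible 14.7 68.0
brick 24.5 91.0
jar 4.6 17.0
15.05 [0.64470574 0.16115399 0.2821598 ] [-0.79866845  0.11203136 -0.52307148]
```

I've used up my picture views, so I'll check numerically. Differences at the brick and base could be just the arm's shadow, which edge registration will separate from real motion.

```bash
python3 - <<'E'
from h import *
n=cam("scene")["image"][130:280,215:415];n=cv2.resize(n,None,fx=4,fy=4,interpolation=cv2.INTER_CUBIC);o=cv2.imread("pics/s6.png")
for nm,(x0,y0,x1,y1) in dict(pack=(240,150,520,525),case=(300,160,480,420),button=(470,250,580,330),crucible=(190,495,280,590),brick=(375,430,580,592)).items():
    t=cv2.cvtColor(o[y0:y1,x0:x1],6);m=12;T=t[m:-m,m:-m] if nm in("crucible","brick") else t[m:-m,m:-m]
    f=lambda z:cv2.Laplacian(cv2.GaussianBlur(z,(0,0),3),cv2.CV_32F)
    r=cv2.matchTemplate(f(cv2.cvtColor(n,6)[y0:y1,x0:x1]),f(T),cv2.TM_CCOEFF_NORMED);_,v,_,p=cv2.minMaxLoc(r);print(nm,round(v,3),p[0]-m,p[1]-m)
E
```

```text
pack 0.189 -1 0
case 0.135 1 -2
button 0.491 1 -1
crucible 0.372 0 1
brick 0.232 -1 1
```

Everything sits within a quarter pixel of where it was after docking, so the differences are shadow. Handing in.

```bash
python3 -c "
from plant import job
print(job.close_job())"
```

```text
the job is handed in; nothing more can be done
None
```

The pack is home against the dock's back stop, the button was pressed its full 6 mm and is up again, and the job is handed in at about 15 s of the 61 s. The hand-in returned no verdict, the last check was numerical with weak image matching, and I viewed 11 pictures against the limit of 10.

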